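Sorting board slid out over the balance and held

ROBOT

A 6-joint arm with a two-finger parallel gripper is mounted at the origin on the work surface. World frame = base frame: x ahead of the robot, y to its left, z up, the work surface at z = 0. Lengths are in mm, angles in degrees, forces in N, time in s.
With the tool pointing down it reaches from about 325 to 900 mm from the base axis. Payload 6.1 kg.
Tool frame: the origin (TCP) lies at the very end of the fingers, on their centre line; the grasp point (between the pads) lies behind it (arm.hold_point_z is the z of the grasp point in the tool frame, in mm); z points along the fingers, y is the line along which they close (so a half turn about z gives the same grasp; the last joint's range is limited). The gripper opens to 87 mm and grips with 3 to 60 N. Pads are 19 mm wide; open, the fingers measure 117 mm over their backs; the gripper's body (75 mm by 190 mm) begins 51 mm behind the grasp point.
Start: joints at [-83.142, 12.628, 87.462, -0, 79.91, -7.225], TCP at [152.076, -606.208, 222.538] pointing down, gripper open.
Joint ranges: [-170.65, 170.65], [-52.31, 119.04], [5.05, 147.46], [-71.25, 251.25], [11.57, 151.72], [-153.62, 153.62]. Speed limits (degrees/s): [147.25, 147.25, 172.46, 180, 180, 180].

INTERFACE

Orientations are given as [roll, pitch, yaw] about the fixed x, y, z axes, in that order (R = Rz(yaw) Ry(pitch) Rx(roll)).
In Python, from cell import sensors, cams, workorder, spotter, arm gives the robot as it stands.
- The arm moves only by the shell command python3 -m creep 'ROWS' [FORCE]. ROWS is a JSON object of lists of equal length, an entry for each row: "hand": the opening, from 0 (shut) to 1 (fully open); "delta_pos": the shift along the tool's x, y, z in m, a list of three; "rotation": the turn, a rotation vector about the tool's x, y, z in rad, a list of three. A call has 1 to 20 rows; each row is the pose to reach, as a shift and turn from the pose commanded when the call began, along the tool's axes at that moment; what a row does not reach only later rows make up. A row lasts 1/12 s, in which the tool goes at most 41.7 mm and 7.16 degrees, less where a joint would pass 70% of its speed; a pose out of reach is approached as far as the arm can. A call with a gripper value outside its range is refused whole. The fingers move at their own pace and stop on an object; FORCE is the grip in N (left out, the last holds). Time passes only in rows, so rows that repeat a pose let the fingers close. It gives the time, the measured TCP pose, the force and the opening at its end, in the units of the state.
- sensors.observe(): the state, without advancing time (a new reading comes with each control period).
- cams.read_camera(name): name is "scene" or "side" or "wrist"; returns a dict with "pixels" (420x560x3 uint8, red, green, blue), "depth" (420x560 float32, mm along the optical axis (not along the pixel's ray), 0 where there is no reading), "fx", "fy", "cx", "cy" (pixels), "xyz" and "orientation" of the camera in the world; the wrist camera has in their place "hand_eye" (4x4, takes a point from camera to tool coordinates, whose origin is the TCP and whose axes are the flange's). Camera axes: x right, y down, z forward; pixel columns grow to the right and rows downward; lengths in mm; the calibration is good to about 2 mm. A picture is of the moment at which its call begins: read the wrist's pose just before it.
- workorder.hand_in(): hands the job in, once; it reports no verdict.
Trained networks look in a picture, given as the dict that the camera call returned (one of the last four; its "shot" number tells which), for a name from the list of things; names that differ only in an ending like _2 or _b are one class to them, and where a whole thing is asked for, a point or a joint stands for the part that bears it (a point fixed in the world has none). Each returns a list of dicts, best first, with "confidence" (0 to 1); they miss things now and then, are a little off and sometimes report something else, mostly with a low value. They report only what shows in the picture. A call takes as long as a camera call.
- spotter.search_frame(picture, query): "position" ([x, y, z] in mm, in world coordinates, good to about 4 mm: the middle of the surface that is visible of it).
The state is a dict: "t": time; "joints": joint angles; "joint_vel": joint speeds; "effort": joint torques, N m; "tcp_pos": TCP position; "tcp_rot": TCP orientation; "contact_force": force on the tool from outside, world axes, zero at the start; "wrist_torque": the same for the moment, N m; "finger_gap": finger opening in mm.
Only numpy, scipy, OpenCV 4.12 (cv2) and the standard library are available. Lean on these libraries where they do the work, as an engineer would, in place of code of your own. Each camera call takes 0.05 s, during which the arm holds its last target. There are 200 camera calls.

TASK

Set the small empty aluminium dish gently in the middle of the green balance's round pan. Then take the white sorting board by its black handle and slide it outward along its stand until the red line across it lies over the stand's front edge, which brings its spout above the dish. With that much overhang the board tips if let go, so keep it level all the way, clear of the dish and balance, and finish still holding it there for the sample to be swept down; leave the jars and forceps where they are.

Things in the scene. Friction and masses are not known exactly. Their poses are not given: they have to be found in the camera images.
- dish: loose round open dish of bare aluminium, 60 mm outside diameter, 30 mm tall, straight 3 mm wall, about 60 g; origin at the centre of its underside. It starts on the bench to the right of the stand's back end
- balance: fixed green bench balance, 170 mm wide (its x), 215 mm long (its y, from 85 mm behind to 130 mm in front of the pan's centre), body top 58 mm above the bench; the steel pan is above that. Origin at bench level below the pan's centre; its y axis points the way the board slides out, roughly
- balance_pan (a point): centre of the top face of the balance's round steel pan, 136 mm in diameter, 78 mm above the bench; the pan is rigid
- stand: fixed aluminium stand, 190 mm wide (x), top 130 mm above the bench. Origin at bench level; y points outward, the way the board slides, toward the balance; the top runs from y = -170 mm (a 6 mm high stop) to +150 mm (front edge). Side guide fences, 6 mm thick, 14 mm high, 165 mm apart inside, end flush with the front edge
- stand_edge (a point): middle of the stand's front top edge, at y = +150 mm of the stand and 130 mm above the bench; same axes as the stand
- board: loose white board on the stand between its fences; plate 160 (x) x 270 (y) x 8 mm, 12 mm grey rims on its sides, slanting strips and a steel spout 50 mm wide, 50 mm long at the front; 0.4-0.8 kg. Origin: centre of the plate's underside; y points outward to the spout, z up. It balances 14 mm before (+y) its origin: with that point past the stand's edge it tips unless its tail is held down
- board_line (a point): middle of the red line painted across the whole board, taken at the underside; at y = -25 mm of the board. When the line is over the stand's edge the spout overhangs the edge by 210 mm
- board_handle (a point): centre of the black handle bar at the board's tail, at y = -105 mm, 40 mm above the board's underside. Bar 110 mm long across the board (x), 14 mm thick (y), 16 mm high, on two 12 mm posts 45 mm either side of its middle; 24 mm of air under it; nothing within 50 mm before or behind it
- board_spout (a point): middle of the spout's outer end, at the underside, at y = +185 mm of the board
- jar_a: loose egg-shaped clear glass sample jar full of wheat, standing on its flat end, 84 mm across, 119 mm tall; origin at the centre of its underside. A bystander.
- jar_b: loose egg-shaped clear glass sample jar full of wheat, standing on its flat end, 84 mm across, 119 mm tall; origin at the centre of its underside. A bystander.
- jar_c: loose egg-shaped clear glass sample jar full of wheat, standing on its flat end, 84 mm across, 119 mm tall; origin at the centre of its underside. A bystander.
- jar_d: loose egg-shaped clear glass sample jar full of wheat, standing on its flat end, 84 mm across, 119 mm tall; origin at the centre of its underside. A bystander.
- forceps: loose steel forceps lying on the bench, 160 mm long, 5 mm thick, on the robot's side of the dish; origin at its middle at bench level. A bystander

How it is judged:
By the outcome, as a careful person would: the job done as asked, in the order asked, and still so for the second after the job is handed in, while the arm keeps its last pose, push and grip.
It also fails if it takes over 54 s, if anything falls off the work surface, if the arm or the gripper's body presses on something with over 40 N, if the wrist force passes 120 N, or if a joint passes its speed limit or range.

## Working session

There is one attempt and no reset: what is moved stays moved. The work goes in short steps, Python scripts to look and compute and a shell command to move; the robot and the scene stay as the last step left them, time stands still between calls to the robot, and variables do not carry over. Pictures are saved under pics/ and viewed, on a budget of 10 in all, crops included, one or two more only if the job needs it, and the job is handed in when it is done.

```bash
ls; mkdir -p pics
cat > h.py <<'E'
import numpy as np, cv2
from scipy.spatial.transform import Rotation as R
from cell import sensors, cams, workorder, spotter, arm
def pose(p,s=None):
    if 'hand_eye' in p:
        T=np.eye(4); T[:3,:3]=R.from_euler('xyz',s['tcp_rot'],degrees=True).as_matrix(); T[:3,3]=s['tcp_pos']
        return T@np.array(p['hand_eye'])
    T=np.eye(4); o=np.array(p['orientation'])
    T[:3,:3]=o if o.shape==(3,3) else R.from_euler('xyz',o,degrees=True).as_matrix(); T[:3,3]=p['xyz']; return T
def shot(n):
    s=sensors.observe(); p=cams.read_camera(n); return p,pose(p,s)
def cloud(p,T):
    d=p['depth']; v,u=np.indices(d.shape)
    c=np.stack([(u-p['cx'])/p['fx']*d,(v-p['cy'])/p['fy']*d,d],-1)
    w=c@T[:3,:3].T+T[:3,3]; w[d==0]=np.nan; return w
def proj(p,T,w):
    c=(np.atleast_2d(w)-T[:3,3])@T[:3,:3]; return np.c_[p['fx']*c[:,0]/c[:,2]+p['cx'],p['fy']*c[:,1]/c[:,2]+p['cy']]
def save(p,f): cv2.imwrite('pics/'+f,p['pixels'][:,:,::-1])
E
python3 - <<'E'
from h import *
s=sensors.observe(); print(s, arm.hold_point_z)
for n in ['scene','side']:
    p,T=shot(n); save(p,n+'1.png'); print(n,T.round(2).tolist())
    for q in ['dish','balance','balance_pan','stand','stand_edge','board','board_line','board_handle','board_spout','jar_a','forceps']:
        print(q,[(np.round(r['position']).tolist(),round(r['confidence'],2)) for r in spotter.search_frame(p,q)][:5])
E
```

```text
pics
{'t': 0.0, 'joints': array([-8.31422919e+01,  1.26764750e+01,  8.75270543e+01, -6.85727854e-04,
        7.99119463e+01, -7.22633939e+00]), 'joint_vel': array([ 0.047584  ,  0.02949806, -0.09622075, -0.0189284 , -0.02955383,
        0.06069397]), 'effort': array([ 4.23458905e-04, -4.94610465e+01, -3.87378037e+01,  6.97274460e-02,
        5.73196972e-02, -1.20669665e-04]), 'tcp_pos': array([ 151.99117484, -605.57282132,  221.41204007]), 'tcp_rot': array([-1.79885357e+02, -1.38560555e-02,  1.40841545e+01]), 'contact_force': array([ 0.22784942,  0.79707216, -0.10375132]), 'wrist_torque': array([0.07083257, 0.03081503, 0.00782302]), 'finger_gap': 87.42008727064233} -18.700000000000003
scene [[0.7, 0.44, -0.56, 1116.58], [0.72, -0.41, 0.57, -605.04], [0.02, -0.8, -0.6, 711.98], [0.0, 0.0, 0.0, 1.0]]
dish [([504.0, -374.0, 12.0], 0.91), ([356.0, -334.0, -0.0], 0.18)]
balance []
balance_pan [([536.0, 286.0, 59.0], 0.96), ([555.0, -62.0, 141.0], 0.42)]
stand [([626.0, -182.0, 116.0], 0.88)]
stand_edge [([627.0, -182.0, 116.0], 0.97)]
board [([554.0, -64.0, 138.0], 0.97)]
board_line [([55
[... 385 characters left out ...]
 -0.73, -0.68, 869.95], [0.0, 0.0, 0.0, 1.0]]
dish [([504.0, -390.0, 22.0], 0.72)]
balance [([486.0, 336.0, 60.0], 0.94), ([506.0, -389.0, 23.0], 0.21)]
balance_pan [([492.0, 339.0, 54.0], 0.93), ([722.0, -275.0, 80.0], 0.32)]
stand [([519.0, 58.0, 129.0], 0.65)]
stand_edge [([516.0, 59.0, 128.0], 0.79), ([490.0, 336.0, 58.0], 0.47)]
board [([553.0, -17.0, 135.0], 0.89)]
board_line [([545.0, -16.0, 139.0], 0.59)]
board_handle [([550.0, -21.0, 135.0], 0.93)]
board_spout [([547.0, -18.0, 138.0], 0.92)]
jar_a [([758.0, 60.0, 84.0], 0.92), ([751.0, 152.0, 84.0], 0.83), ([729.0, -96.0, 82.0], 0.72), ([724.0, -278.0, 82.0], 0.6)]
forceps [([749.0, 154.0, 83.0], 0.56), ([359.0, -322.0, 6.0], 0.48)]
```

View pics/scene1.png

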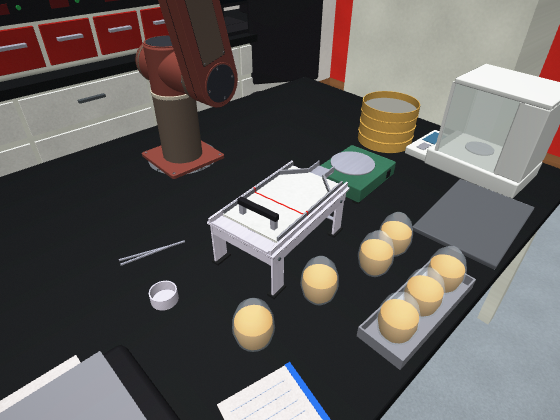

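View pics/side1.png

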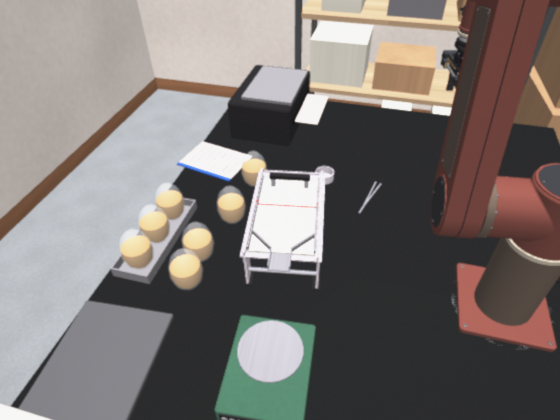

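The scene view shows the dish at about (163,295), the handle at (258,208), the red line at (280,200) and the pan at (353,162). The four jars stand along the far side of the stand. The side view agrees: pan (270,350), spout (280,262), handle (290,177). Next I measure these from depth.

```bash
cat > m.py <<'E'
from h import *
def near(w,c,r): return np.hypot(w[...,0]-c[0],w[...,1]-c[1])<r
def circ(P):
    A=np.c_[2*P,np.ones(len(P))]; a=np.linalg.lstsq(A,(P**2).sum(1),rcond=None)[0]; return a[:2],np.sqrt(a[2]+a[0]**2+a[1]**2)
def minc(P): c,r=cv2.minEnclosingCircle(np.float32(P)); return np.round(c,1),round(r,1)
def measure(n):
    p,T=shot(n); w=cloud(p,T); z=w[...,2]; rgb=p['pixels'].astype(int); r,g,b=rgb[...,0],rgb[...,1],rgb[...,2]
    print('==',n)
    m=near(w,(500,310),160)&(z>68)&(z<88)
    if m.sum()>30: print('pan',m.sum(),minc(w[m][:,:2]),w[m][:,:2].mean(0).round(1),np.median(z[m]).round(1))
    m=near(w,(504,-384),60)&(z>24)&(z<36)
    if m.sum()>10: print('dish',m.sum(),minc(w[m][:,:2]),z[m].max().round(1))
    m=near(w,(550,-40),260)&(z>125)&(z<160)&(r>130)&(g<80)&(b<80)
    if m.sum()>10:
        P=w[m]; c=P.mean(0); d=np.linalg.svd(P[:,:2]-c[:2])[2][0]; t=(P[:,:2]-c[:2])@d
        print('line',m.sum(),((t.max()+t.min())/2*d+c[:2]).round(1),c[2].round(1),np.ptp(t).round(1),'dir',np.degrees(np.arctan2(d[1],d[0])).round(2))
    m=near(w,(550,-80),260)&(z>160)&(z<190)&(rgb.sum(-1)<150)
    if m.sum()>10:
        P=w[m][:,:2]; print('handle',m.sum(),cv2.minAreaRect(np.float32(P)),np.percentile(z[m],[5,50,95]).round(1))
    return p,T,w
if __name__=='__main__':
    for n in ['scene','side']:
        p,T,w=measure(n); z=w[...,2]
        m=near(w,(540,-20),300)&(z>126)&(z<160)&(w[...,1]<130); print('board+stand',cv2.minAreaRect(np.float32(w[m][:,:2])))
        m=near(w,(500,310),200)&(z>54)&(z<62); print('balbody',cv2.minAreaRect(np.float32(w[m][:,:2])))
        for i,c in enumerate([(750,-298),(740,-120),(770,35),(765,130)]):
            m=near(w,c,60)&(z>8)&(z<125); print('jar',i,w[m].mean(0).round(), z[m].max().round())
        m=near(w,(357,-330),90)&(z>2.5)&(z<12); print('forc',m.sum(),cv2.minAreaRect(np.float32(w[m][:,:2])) if m.sum() else '')
E
python3 m.py
```

```text
== scene
pan 837 (array([496.2, 292.2]), 70.2) [501.5 290. ] 77.0
dish 171 (array([ 512.4, -375.4]), 30.9) 31.9
line 33 [560.9 -70.8] 139.4 155.5 dir 9.67
handle 342 ((573.634521484375, -151.43463134765625), (108.3009033203125, 15.580674171447754), 8.995524406433105) [165.2 175.4 178.3]
board+stand ((556.277099609375, -42.8887939453125), (189.7906036376953, 356.0730285644531), 8.838998794555664)
balbody ((497.0395202636719, 315.44525146484375), (168.6461944580078, 214.96359252929688), 5.343570709228516)
jar 0 [ 745. -314.   81.] 120.0
jar 1 [ 754. -140.   78.] 120.0
jar 2 [786.  18.  75.] 120.0
jar 3 [781. 112.  83.] 119.0
forc 160 ((354.5616455078125, -332.44879150390625), (123.0848388671875, 158.96426391601562), 27.572046279907227)
== side
pan 3227 (array([496.6, 297.1]), 68.7) [494.8 300.5] 76.7
dish 40 (array([ 510.3, -372.3]), 31.8) 31.5
handle 85 ((567.46875, -141.54641723632812), (99.45201110839844, 7.067630290985107), 8.805868148803711) [168.4 172.6 176.2]
board+stand ((552.5548706054688, -42.129608154296875), (189.8801727294922, 356.7102966308594), 9.674814224243164)
balbody ((493.6542053222656, 319.3943786621094), (167.6062469482422, 214.09454345703125), 5.677762508392334)
jar 0 [ 724. -275.   78.] 120.0
jar 1 [729. -99.  74.] 119.0
jar 2 [759.  56.  81.] 118.0
jar 3 [754. 141.  77.] 119.0
forc 43 ((353.4361267089844, -321.5330810546875), (122.7479019165039, 96.66824340820312), 36.3443717956543)
```

```bash
python3 -m creep '{"hand":[1,1,1,1,1,1,1,1,1,1,1,1,1,1],"delta_pos":[[0.015,-0.005,0],[0.05,-0.017,0],[0.085,-0.029,0],[0.12,-0.041,0],[0.155,-0.053,0],[0.19,-0.064,0],[0.225,-0.076,0],[0.26,-0.088,0],[0.295,-0.1,0],[0.33,-0.112,0.01],[0.365,-0.124,0.02],[0.39,-0.132,0.02],[0.405,-0.137,0.02],[0.405,-0.137,0.02]],"rotation":[[0,0,0],[0,0,0.01],[0,0,0.02],[0,0,0.03],[0,0,0.04],[0,0,0.05],[0,0,0.06],[0,0,0.07],[0,0,0.08],[0,0,0.085],[0,0,0.085],[0,0,0.085],[0,0,0.085],[0,0,0.085]]}' 10
python3 - <<'E'
from h import *
from m import *
s=sensors.observe(); print(s['tcp_pos'],s['tcp_rot'],s['contact_force'],s['t'])
p,T,w=measure('wrist'); save(p,'w1.png'); print('T',T.round(2).tolist())
print([(r['position'],r['confidence']) for r in spotter.search_frame(p,'dish')])
z=w[...,2]; m=near(w,(511,-374),60)&(z>15); print(m.sum(),z[m].max())
E
```

```text
t: 2.47
tcp_pos: [514.2, -372.0, 202.5]
tcp_rot: [-180.0, -0.1, 9.4]
contact_force: [-0.5, -0.5, 1.0]
finger_gap: 87.2
[ 514.23930388 -372.03720738  202.54686348] [-1.79968341e+02 -5.35276970e-02  9.43574048e+00] [-0.51439988 -0.52511475  1.04633161] 2.4667
== wrist
dish 507 (array([ 511.4, -375.4]), 29.9) 32.4
T [[0.16, -0.96, -0.24, 580.5], [-0.99, -0.16, -0.04, -361.06], [-0.0, 0.25, -0.97, 365.26], [0.0, 0.0, 0.0, 1.0]]
[([510.6, -374.2, 6.4], 0.65)]
64587 325.3984253924639
```

View pics/w1.png

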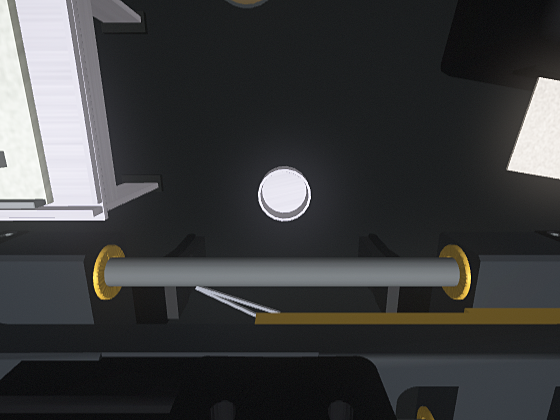

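```bash
python3 -m creep '{"hand":[1,1,1,1,1,1,1,1],"delta_pos":[[0,0,0.015],[0,0,0.045],[0,0,0.08],[0,0,0.115],[0,0,0.14],[0,0,0.15],[0,0,0.155],[0,0,0.155]],"rotation":[[0,0,0],[0,0,0],[0,0,0],[0,0,0],[0,0,0],[0,0,0],[0,0,0],[0,0,0]]}' 10
python3 - <<'E'
from h import *
for i in range(3):
  p=cams.read_camera('scene'); s=sensors.observe(); print(s['tcp_pos'],s['tcp_rot'],s['joints'][0],s['contact_force'])
E
```

```text
t: 3.23
tcp_pos: [510.8, -375.6, 47.5]
tcp_rot: [-180.0, 0.0, 9.1]
contact_force: [-0.7, -0.3, -0.0]
finger_gap: 86.9
[ 511.74110755 -376.08984389   48.92813269] [ 1.79915137e+02 -5.58738416e-02  9.15386107e+00] -43.41848621557489 [ 0.18155208 -0.13423854 -0.2789729 ]
[ 512.4324891  -376.38173298   49.81555638] [ 1.79840263e+02 -1.16541951e-01  9.17120925e+00] -43.39602706992588 [ 0.08610186  0.07098042 -0.05673685]
[ 512.74126129 -376.39986995   50.1675108 ] [ 1.79810320e+02 -1.41338238e-01  9.18728088e+00] -43.3787726599247 [0.40577186 0.66566965 0.050145  ]
```

```bash
python3 -m creep '{"hand":[1,1,1,1,1,1,0.55,0.55,0.55,0.55,0.55,0.55,0.55,0.55],"delta_pos":[[0,0,0.01],[0,0,0.02],[0,0,0.03],[0,0,0.038],[0,0,0.041],[0,0,0.041],[0,0,0.041],[0,0,0.041],[0,0,0.041],[0,0,0.041],[0,0,0.041],[0,0,0.041],[0,0,0.041],[0,0,0.041]],"rotation":[[0,0,0],[0,0,0],[0,0,0],[0,0,0],[0,0,0],[0,0,0],[0,0,0],[0,0,0],[0,0,0],[0,0,0],[0,0,0],[0,0,0],[0,0,0],[0,0,0]]}' 12
```

```text
t: 4.55
tcp_pos: [511.8, -375.0, 7.0]
tcp_rot: [180.0, -0.0, 9.2]
contact_force: [-0.7, 0.4, 2.6]
finger_gap: 59.4
```

```bash
python3 -m creep '{"hand":[0.55,0.55,0.55,0.55,0.55,0.55,0.55,0.55,0.55,0.55,0.55,0.55,0.55],"delta_pos":[[0,0,-0.003],[0,0,-0.01],[0,0,-0.025],[0,0,-0.045],[0,0,-0.07],[0,0,-0.1],[0,0,-0.13],[0,0,-0.16],[0,0,-0.19],[0,0,-0.215],[0,0,-0.235],[0,0,-0.25],[0,0,-0.254]],"rotation":[[0,0,0],[0,0,0],[0,0,0],[0,0,0],[0,0,0],[0,0,0],[0,0,0],[0,0,0],[0,0,0],[0,0,0],[0,0,0],[0,0,0],[0,0,0]]}'
python3 -m creep '{"hand":[0.55,0.55,0.55,0.55,0.55,0.55,0.55,0.55,0.55,0.55,0.55,0.55,0.55,0.55,0.55,0.55,0.55,0.55,0.55,0.55],"delta_pos":[[0.001,-0.008,0],[0.003,-0.024,0],[0.006,-0.046,0],[0.01,-0.074,0],[0.015,-0.108,0],[0.02,-0.145,0],[0.026,-0.183,0],[0.031,-0.221,0],[0.036,-0.259,0],[0.042,-0.297,0],[0.047,-0.335,0],[0.052,-0.373,0],[0.058,-0.411,0],[0.063,-0.449,0],[0.068,-0.484,0],[0.072,-0.514,0],[0.075,-0.538,0],[0.078,-0.555,0],[0.079,-0.565,0],[0.08,-0.569,0]],"rotation":[[0,0,0],[0,0,0],[0,0,0],[0,0,0],[0,0,0],[0,0,0],[0,0,0],[0,0,0],[0,0,0],[0,0,0],[0,0,0],[0,0,0],[0,0,0],[0,0,0],[0,0,0],[0,0,0],[0,0,0],[0,0,0],[0,0,0],[0,0,0]]}'
cat > w.py <<'E'
from h import *
from m import *
import sys
for i in range(4): cams.read_camera('side')
p,T,w=measure('wrist'); s=sensors.observe(); print(s['tcp_pos'],s['tcp_rot'],s['t'],s['finger_gap'],s['contact_force'])
save(p,sys.argv[1])
z=w[...,2]; m=near(w,(500,310),160)&(z>72)&(z<84); print('pan',m.sum(),minc(w[m][:,:2]),np.median(z[m]))
m=near(w,(500,310),190)&(z>54)&(z<63)
if m.sum(): print('body',cv2.minAreaRect(np.float32(w[m][:,:2])))
E
python3 w.py w2.png
```

```text
t: 5.63
tcp_pos: [512.7, -375.8, 266.1]
tcp_rot: [179.7, -0.3, 9.2]
contact_force: [0.1, -0.4, -0.8]
finger_gap: 59.3
t: 7.3
tcp_pos: [498.1, 201.1, 259.2]
tcp_rot: [-180.0, 0.1, 9.3]
contact_force: [-0.5, 0.1, -1.1]
finger_gap: 58.9
== wrist
pan 10909 (array([496.3, 295.1]), 67.9) [499.  295.1] 78.4
[499.45623001 198.63607709 260.28251972] [1.79975830e+02 2.73678172e-02 9.14185537e+00] 7.55 59.178217423316184 [-0.17549175  0.40535445 -1.3222437 ]
pan 10909 (array([496.3, 295.1]), 67.9) 78.36692514835028
body ((494.70965576171875, 316.6209716796875), (168.0968017578125, 213.62916564941406), 5.653409004211426)
```

View pics/w2.png

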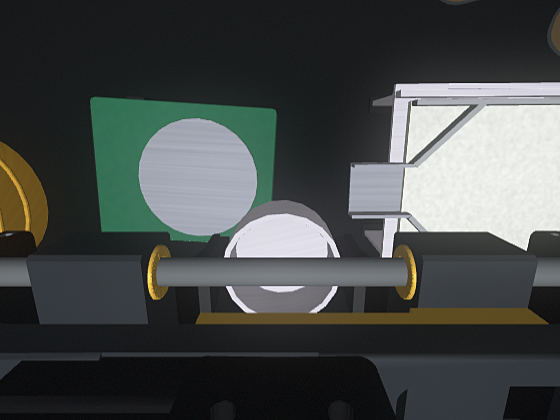

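```bash
python3 -m creep '{"hand":[0.55,0.55,0.55,0.55,0.55,0.55,0.55,0.55,0.55,0.55,0.55,0.55,0.55,0.55,0.55,0.55,0.55,0.55],"delta_pos":[[0.001,-0.008,0],[0.003,-0.025,0],[0.006,-0.048,0],[0.009,-0.072,0],[0.011,-0.088,0.005],[0.0116,-0.0945,0.015],[0.0116,-0.095,0.03],[0.0116,-0.095,0.05],[0.0116,-0.095,0.072],[0.0116,-0.095,0.095],[0.0116,-0.095,0.115],[0.0116,-0.095,0.132],[0.0116,-0.095,0.145],[0.0116,-0.095,0.154],[0.0116,-0.095,0.16],[0.0116,-0.095,0.163],[0.0116,-0.095,0.163],[0.0116,-0.095,0.163]],"rotation":[[0,0,0],[0,0,0],[0,0,0],[0,0,0],[0,0,0],[0,0,0],[0,0,0],[0,0,0],[0,0,0],[0,0,0],[0,0,0],[0,0,0],[0,0,0],[0,0,0],[0,0,0],[0,0,0],[0,0,0],[0,0,0]]}'
python3 - <<'E'
from h import *
for i in range(4):
  p=cams.read_camera('scene'); s=sensors.observe(); print(s['tcp_pos'],s['tcp_rot'],s['contact_force'])
E
```

```text
t: 9.05
tcp_pos: [496.3, 295.5, 98.3]
tcp_rot: [-180.0, -0.1, 9.2]
contact_force: [0.1, 0.0, -0.5]
finger_gap: 59.1
[496.43731412 295.63609298  98.62255181] [-1.79973676e+02 -1.01232190e-01  9.21264388e+00] [ 0.28281601  0.23986669 -1.17206075]
[496.41624009 295.66624696  98.66630859] [-1.79972915e+02 -1.06516847e-01  9.21663368e+00] [-0.00114694  0.10442428 -0.68960879]
[496.36598208 295.63381646  98.58627892] [-1.79976247e+02 -1.01588393e-01  9.21509867e+00] [ 0.03312466  0.22344981 -1.01429769]
[496.23960313 295.58132498  98.45138902] [-1.79980754e+02 -8.61267493e-02  9.21635632e+00] [-0.40832258 -0.88181933  0.14949451]
```

Steady and over the pan. Dish bottom should be about 13 mm above it; lower slowly.

```bash
python3 -m creep '{"hand":[0.55,0.55,0.55,0.55,0.55,0.55,0.55,0.55,0.55,0.55],"delta_pos":[[0,0,0.002],[0,0,0.004],[0,0,0.006],[0,0,0.008],[0,0,0.009],[0,0,0.01],[0,0,0.011],[0,0,0.0115],[0,0,0.012],[0,0,0.012]],"rotation":[[0,0,0],[0,0,0],[0,0,0],[0,0,0],[0,0,0],[0,0,0],[0,0,0],[0,0,0],[0,0,0],[0,0,0]]}'
```

```text
t: 10.08
tcp_pos: [495.6, 295.3, 85.4]
tcp_rot: [180.0, 0.0, 9.2]
contact_force: [-0.2, -0.0, 0.4]
finger_gap: 59.3
```

```bash
python3 -m creep '{"hand":[0.55,0.55,0.55,0.55],"delta_pos":[[0,0,0.0005],[0,0,0.001],[0,0,0.001],[0,0,0.001]],"rotation":[[0,0,0],[0,0,0],[0,0,0],[0,0,0]]}'
python3 - <<'E'
from h import *
for i in range(3):
  p=cams.read_camera('side'); s=sensors.observe(); print(s['tcp_pos'],s['contact_force'])
E
```

```text
t: 10.42
tcp_pos: [495.8, 295.4, 85.0]
tcp_rot: [-180.0, -0.0, 9.2]
contact_force: [-1.0, -0.4, 2.3]
finger_gap: 59.3
[495.83191884 295.39075885  84.94366243] [-1.58434357 -1.05539961  3.34869985]
[495.81161219 295.39384427  84.94398848] [-1.75277959 -0.29719048  3.79187387]
[495.79378733 295.39098045  84.9202957 ] [-1.48086539 -0.63698739  4.269441  ]
```

```bash
python3 -m creep '{"hand":[0.72,0.76,0.85,0.95,1,1,1,1,1,1,1,1,1,1,1,1],"delta_pos":[[0,0,0],[0,0,0],[0,0,0],[0,0,0],[0,0,0],[0,0,-0.002],[0,0,-0.008],[0,0,-0.02],[0,0,-0.04],[0,0,-0.065],[0,0,-0.095],[0,0,-0.125],[0,0,-0.15],[0,0,-0.165],[0,0,-0.17],[0,0,-0.17]],"rotation":[[0,0,0],[0,0,0],[0,0,0],[0,0,0],[0,0,0],[0,0,0],[0,0,0],[0,0,0],[0,0,0],[0,0,0],[0,0,0],[0,0,0],[0,0,0],[0,0,0],[0,0,0],[0,0,0]]}'
cat > d.py <<'E'
from m import *
for n in ['scene','side','wrist']:
    p,T=shot(n); w=cloud(p,T); z=w[...,2]
    m=near(w,(496,295),60)&(z>98)&(z<115); m2=near(w,(496,295),100)&(z>72)&(z<84)
    if m.sum()>5: print(n,'dish',m.sum(),minc(w[m][:,:2]),z[m].max(),'pan',minc(w[m2][:,:2]) if m2.sum() else '')
    if n=='side': save(p,'side2.png')
E
python3 d.py
```

```text
t: 11.9
tcp_pos: [496.7, 295.8, 257.4]
tcp_rot: [-179.9, -0.3, 9.2]
contact_force: [0.2, 0.9, -0.5]
finger_gap: 86.8
scene dish 116 (array([498.7, 294.8]), 32.2) 109.60728376056682 pan (array([498. , 292.7]), 68.8)
side dish 244 (array([494.5, 296.7]), 30.5) 109.55035587306725 pan (array([496.1, 297. ]), 68.3)
wrist dish 678 (array([495.4, 295. ]), 29.9) 111.22199347209374 pan (array([496.3, 295.1]), 67.8)
```

```bash
python3 -m creep '{"hand":[1,1,1,1,1,1,1,1,1,1,1,1,1,1,1,1],"delta_pos":[[-0.001,0.012,-0.005],[-0.003,0.036,-0.015],[-0.006,0.07,-0.025],[-0.009,0.106,-0.035],[-0.012,0.142,-0.04],[-0.014,0.178,-0.04],[-0.017,0.214,-0.04],[-0.02,0.25,-0.04],[-0.023,0.286,-0.04],[-0.026,0.322,-0.04],[-0.029,0.356,-0.04],[-0.031,0.386,-0.04],[-0.033,0.408,-0.04],[-0.034,0.421,-0.04],[-0.0345,0.425,-0.04],[-0.0345,0.425,-0.04]],"rotation":[[0,0,0],[0,0,0],[0,0,0],[0,0,0],[0,0,0],[0,0,0],[0,0,0],[0,0,0],[0,0,0],[0,0,0],[0,0,0],[0,0,0],[0,0,0],[0,0,0],[0,0,0],[0,0,0]]}'
python3 - <<'E'
from m import *
for i in range(4): cams.read_camera('side')
p,T,w=measure('wrist'); s=sensors.observe(); print(s['tcp_pos'],s['tcp_rot'],s['t'],s['contact_force'])
save(p,'w3.png'); np.savez('w3.npz',w=w,rgb=p['pixels'])
E
```

```text
t: 13.38
tcp_pos: [529.2, -130.3, 293.9]
tcp_rot: [-179.9, 0.1, 9.1]
contact_force: [-0.5, 0.5, -0.2]
finger_gap: 87.2
== wrist
line 406 [558.3 -70.6] 140.3 162.7 dir -170.28
handle 32 ((568.7813720703125, -143.67019653320312), (106.97427368164062, 11.83496379852295), 15.56566333770752) [171.  172.6 176.7]
[ 529.72011128 -128.42718538  294.62284266] [-1.79986896e+02 -7.75172125e-03  9.31554902e+00] 13.6333 [ 0.25361686 -0.53244211 -0.37384356]
```

View pics/w3.png

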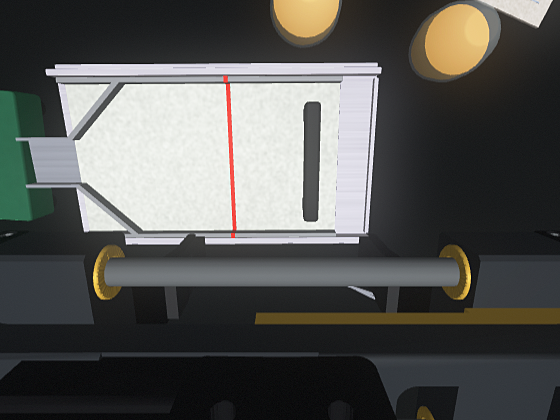

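The whole board is in view: the line runs (226,75)–(233,237), the handle is at (312,160), the spout's end at (32,162) and the stand's front edge near x≈60–85. I'll fit these properly.

Run:
```python
from m import *
f=np.load('w3.npz'); w=f['w']; rgb=f['rgb'].astype(int); z=w[...,2]; v,u=np.indices(z.shape)
m=(z>168)&(z<190)&(u>295)&(u<330)&(v>90)&(v<232)
print('handle',m.sum(),cv2.minAreaRect(np.float32(w[m][:,:2])),np.median(z[m]))
m=(rgb[...,0]>150)&(rgb[...,1]<100)&(v>60)&(v<245)&(u>200)&(u<250)&~np.isnan(z)
vx,vy,x,y=cv2.fitLine(np.float32(w[m][:,:2]),cv2.DIST_HUBER,0,.01,.01).ravel(); print('line',m.sum(),np.degrees(np.arctan2(vy,vx)),w[m].mean(0), w[m][:,:2].min(0),w[m][:,:2].max(0))
# in the stand frame, yaw th
th=np.radians(9.3); ex=np.array([np.cos(th),np.sin(th)]); ey=np.array([-ex[1],ex[0]])
o=np.array([555.5,-50.]); q=w[...,:2]-o; X=q@ex; Y=q@ey
def st(n,m): print(n,m.sum(),'X',np.percentile(X[m],[1,50,99]).round(1),'Y',np.percentile(Y[m],[1,50,99]).round(1),'z',np.median(z[m]).round(1))
vis=(v<245)
st('plate',vis&(z>134)&(z<141)&(abs(X)<70))
st('top130',vis&(z>126)&(z<132.5))
for lo,hi in [(-110,-84),(-84,-79),(79,84),(82,100)]:
  st(('z>140',lo,hi),vis&(z>140)&(z<160)&(X>lo)&(X<hi)&(abs(Y)<260))
# far fence top: fit direction
m=vis&(z>140)&(z<148)&(X>83)&(X<92)&(abs(Y)<150)
if m.sum()>20:
  l=cv2.fitLine(np.float32(w[m][:,:2]),cv2.DIST_HUBER,0,.01,.01).ravel(); print('fence',m.sum(),np.degrees(np.arctan2(-l[0],l[1])),X[m].mean(), 'Y',Y[m].min(),Y[m].max())
m=vis&(z>146)&(z<155)&(X>60)&(X<84)&(abs(Y)<130)
if m.sum()>20:
  l=cv2.fitLine(np.float32(w[m][:,:2]),cv2.DIST_HUBER,0,.01,.01).ravel(); print('rim',m.sum(),np.degrees(np.arctan2(-l[0],l[1])),X[m].mean())
for a in [-60,-45,45,60,70]:
  m=vis&(abs(X-a)<6)&(z>120)&(z<141); print(a,'front Y',Y[m&(z<131.5)&(Y>100)].max(initial=0).round(1),'plate',Y[m&(z>134)].max().round(1),Y[m&(z>134)].min().round(1),'back',Y[m&(z<133)].min(initial=0).round(1))
st('spout',vis&(Y>160)&(z>120)&(abs(X)<40))
```

```text
handle 1888 ((570.4872436523438, -149.74627685546875), (109.65936279296875, 14.310482025146484), 9.70881175994873) 178.12405297490966
line 535 9.648779 [562.15575395 -69.98112155 140.10138193] [477.79559597 -85.69128945] [637.93871849 -52.78449291]
plate 34259 X [-68.6   4.8  68.7] Y [-165.9    9.4  176.3] z 138.3
top130 7054 X [-96.2  26.6  93. ] Y [-164.7 -142.2  150.7] z 130.4
('z>140', -110, -84) 1050 X [-90.1 -86.8 -84.1] Y [-154.5  -32.4   94.9] z 144.3
('z>140', -84, -79) 530 X [-84.  -80.5 -79.1] Y [-154.2  -34.    91.6] z 150.2
('z>140', 79, 84) 1536 X [79.7 82.1 84. ] Y [-162.6   15.6  148.9] z 144.2
('z>140', 82, 100) 1760 X [82.  84.1 86.9] Y [-164.9  -27.5  146.4] z 144.3
fence 1265 -170.58348 84.74719383606961 Y -149.8565552326581 149.87851526599783
rim 1868 -170.16772 74.64249625336046
-60 front Y 150.9 plate 138.9 -168.9 back -165.1
-45 front Y 151.5 plate 138.5 -168.9 back -165.2
45 front Y 151.6 plate 139.3 -168.6 back -164.7
60 front Y 151.7 plate 139.7 -168.2 back -164.5
70 front Y 152.0 plate 139.6 -167.9 back -164.3
spout 1399 X [-27.1  -3.   21.9] Y [160.2 174.8 188.8] z 134.5
```

```bash
python3 -m creep '{"hand":[0.6,0.6,0.6,0.6,0.6,0.6,0.6,0.6,0.6,0.6,0.6,0.6,0.6,0.6],"delta_pos":[[0.005,0.004,0],[0.015,0.011,0],[0.027,0.019,0.005],[0.035,0.025,0.015],[0.0369,0.0263,0.03],[0.0369,0.0263,0.05],[0.0369,0.0263,0.07],[0.0369,0.0263,0.09],[0.0369,0.0263,0.107],[0.0369,0.0263,0.122],[0.0369,0.0263,0.134],[0.0369,0.0263,0.142],[0.0369,0.0263,0.145],[0.0369,0.0263,0.145]],"rotation":[[0,0,-0.002],[0,0,-0.004],[0,0,-0.007],[0,0,-0.007],[0,0,-0.007],[0,0,-0.007],[0,0,-0.007],[0,0,-0.007],[0,0,-0.007],[0,0,-0.007],[0,0,-0.007],[0,0,-0.007],[0,0,-0.007],[0,0,-0.007]]}' 15
python3 - <<'E'
from h import *
for i in range(5):
  p=cams.read_camera('side'); s=sensors.observe(); print(s['tcp_pos'],s['tcp_rot'],s['contact_force'],s['finger_gap'])
E
```

```text
t: 14.8
tcp_pos: [570.2, -149.5, 149.0]
tcp_rot: [-180.0, 0.0, 9.6]
contact_force: [0.8, -0.0, -1.4]
finger_gap: 52.6
[ 570.64244301 -149.75068267  149.88692609] [ 1.79988244e+02 -2.22028087e-02  9.62424515e+00] [ 1.08151094  0.34274108 -0.29157413] 51.743463075354846
[ 570.94294818 -149.91398643  150.45736758] [ 1.79958868e+02 -6.72816411e-02  9.62576509e+00] [0.25416171 0.08212032 0.84170347] 52.36109747608492
[ 571.08686996 -150.03198428  150.76079786] [ 1.79939765e+02 -9.55278536e-02  9.62101688e+00] [-0.63210636 -0.33134825  0.23419996] 52.19241062095581
[ 571.05955684 -150.03951046  150.76713676] [ 1.79939536e+02 -9.78714412e-02  9.61631319e+00] [ 0.24770123  0.48091175 -0.4635525 ] 52.359431833932895
[ 570.9973025  -150.05428284  150.71569055] [ 1.79940920e+02 -9.52195885e-02  9.61447353e+00] [ 0.20818328 -0.1360939  -0.15569981] 52.23089310179888
```

Close gently first, then firm up.

```bash
python3 -m creep '{"hand":[0.3,0.2,0.12,0.05,0.05,0.05,0.05,0.05],"delta_pos":[[0,0,0],[0,0,0],[0,0,0],[0,0,0],[0,0,0],[0,0,0],[0,0,0],[0,0,0]],"rotation":[[0,0,0],[0,0,0],[0,0,0],[0,0,0],[0,0,0],[0,0,0],[0,0,0],[0,0,0]]}' 15
python3 -m creep '{"hand":[0.02,0.02,0.02,0.02],"delta_pos":[[0,0,0],[0,0,0],[0,0,0],[0,0,0]],"rotation":[[0,0,0],[0,0,0],[0,0,0],[0,0,0]]}' 50
python3 - <<'E'
from h import *
for i in range(3):
  p=cams.read_camera('side'); s=sensors.observe(); print(s['tcp_pos'],s['tcp_rot'],s['contact_force'],s['wrist_torque'],s['finger_gap'])
E
```

```text
t: 15.72
tcp_pos: [570.3, -149.7, 149.5]
tcp_rot: [-180.0, 0.0, 9.6]
contact_force: [-0.0, 0.7, 0.7]
finger_gap: 13.8
t: 16.05
tcp_pos: [570.3, -149.8, 149.5]
tcp_rot: [-180.0, 0.0, 9.6]
contact_force: [-0.0, 0.6, -0.6]
finger_gap: 13.6
[ 570.26776182 -149.7578292   149.51332172] [-1.79998991e+02  5.09334501e-03  9.61628644e+00] [ 0.14731478  0.12399554 -0.21330126] [0.03448877 0.06094963 0.01815219] 13.291080598283893
[ 570.27692    -149.74305548  149.50333998] [-1.79996839e+02  2.92317607e-03  9.61298521e+00] [ 0.69856445 -0.46079325 -0.08004732] [-0.02727747  0.06826326 -0.05266497] 13.609412597790426
[ 570.26248855 -149.74358341  149.48890436] [-1.79995158e+02  5.01656029e-03  9.61465220e+00] [ 0.45145702 -0.81782853  0.20163375] [0.01052119 0.04932814 0.0003266 ] 13.407804748879306
```

```bash
python3 -m creep '{"hand":[0.02,0.02,0.02,0.02,0.02,0.02,0.02,0.02,0.02,0.02,0.02,0.02],"delta_pos":[[0,-0.002,0],[0,-0.005,0],[0,-0.01,0],[0,-0.016,0],[0,-0.023,0],[0,-0.031,0],[0,-0.039,0],[0,-0.047,0],[0,-0.054,0],[0,-0.06,0],[0,-0.064,0],[0,-0.066,0]],"rotation":[[0,0,0],[0,0,0],[0,0,0],[0,0,0],[0,0,0],[0,0,0],[0,0,0],[0,0,0],[0,0,0],[0,0,0],[0,0,0],[0,0,0]]}' 50
python3 - <<'E'
from h import *
for i in range(3):
  p=cams.read_camera('side'); s=sensors.observe(); print(s['tcp_pos'],s['tcp_rot'],s['contact_force'],s['wrist_torque'],s['finger_gap'])
E
```

```text
t: 17.2
tcp_pos: [559.1, -83.9, 149.5]
tcp_rot: [-180.0, 0.0, 9.7]
contact_force: [-0.1, -1.9, -1.3]
finger_gap: 13.6
[559.10812195 -83.75004893 149.50877361] [-1.79964937e+02  7.17977912e-03  9.64772039e+00] [-0.1603469   1.43262396  0.08170175] [ 0.32227488  0.08366991 -0.05082566] 13.5525309407726
[559.12830273 -83.73462732 149.51782827] [-1.79928735e+02  6.58953239e-03  9.63913999e+00] [ 0.11012729  2.28158322 -0.45408922] [0.37354478 0.09147556 0.05092924] 13.597582737880103
[559.13798858 -83.87802786 149.49946655] [-1.79920150e+02  9.52533429e-03  9.62902507e+00] [-0.4983448   1.64080674 -0.35282736] [ 0.31436519  0.12334008 -0.05284694] 13.401541642954522
```

```bash
python3 -m creep '{"hand":[0.02,0.02,0.02,0.02,0.02,0.02,0.02,0.02,0.02,0.02,0.02,0.02,0.02,0.02,0.02,0.02,0.02],"delta_pos":[[0,-0.002,0],[0,-0.005,0],[0,-0.01,0],[0,-0.016,0],[0,-0.023,0],[0,-0.031,0],[0,-0.039,0],[0,-0.047,0],[0,-0.055,0],[0,-0.063,0],[0,-0.071,0],[0,-0.078,0],[0,-0.084,0],[0,-0.089,0],[0,-0.093,0],[0,-0.095,0],[0,-0.096,0]],"rotation":[[0,0,0],[0,0,0],[0,0,0],[0,0,0],[0,0,0],[0,0,0],[0,0,0],[0,0,0],[0,0,0],[0,0,0],[0,0,0],[0,0,0],[0,0,0],[0,0,0],[0,0,0],[0,0,0],[0,0,0]]}' 50
cat > e.py <<'E'
from m import *
import sys
for i in range(2): cams.read_camera('scene')
s=sensors.observe(); print(s['t'],s['tcp_pos'],s['tcp_rot'],s['contact_force'],s['wrist_torque'],s['finger_gap'])
th=np.radians(9.55); ex=np.array([np.cos(th),np.sin(th)]); ey=np.array([-ex[1],ex[0]]); o=np.array([553.9,-50.3])
for n in ['scene','side','wrist']:
    p,T=shot(n); save(p,n+sys.argv[1]+'.png'); w=cloud(p,T); z=w[...,2]; rgb=p['pixels'].astype(int)
    q=w[...,:2]-o; X=q@ex; Y=q@ey
    m=(rgb[...,0]>140)&(rgb[...,1]<90)&(rgb[...,2]<90)&(abs(X)<85)&(Y>100)&(Y<200)&(z>130)&(z<160)
    if m.sum()>8:
        l=cv2.fitLine(np.float32(np.c_[X[m],Y[m]]),cv2.DIST_HUBER,0,.01,.01).ravel(); print(n,'line',m.sum(),'X',X[m].min().round(),X[m].max().round(),'Y at mid',(l[3]-l[2]*l[1]/l[0]).round(2),'slope deg',np.degrees(np.arctan(l[1]/l[0])).round(2),'z',np.median(z[m]).round(1))
    m=(abs(X)>82.5)&(abs(X)<96)&(z>126)&(z<148)&(Y>90)&(Y<200)
    for sg in (-1,1):
        k=m&(X*sg>0)
        if k.sum()>5: print('  fence end',sg,np.percentile(Y[k],[98,100]).round(1))
    m=(abs(X)<40)&(z>122)&(z<150)&(Y>280)&(Y<400)
    if m.sum()>5: print('  spout end',Y[m].max().round(1),'z',np.percentile(z[m],[5,50]).round(1),'X',X[m].min().round(),X[m].max().round())
    m=(abs(X)<60)&(z>130)&(z<143)&(Y>0)&(Y<285)&(rgb.min(-1)>150)
    if m.sum()>500:
        c=np.linalg.lstsq(np.c_[X[m],Y[m],np.ones(m.sum())],z[m],rcond=None)[0]; print('  plate tilt deg',np.degrees(np.arctan(c[:2])).round(2),'n',m.sum())
    m=near(w,(496,295),60)&(z>98)&(z<115)
    if m.sum()>5: print('  dish',m.sum(),minc(w[m][:,:2]))
E
python3 e.py 3
```

```text
t: 18.77
tcp_pos: [543.4, 10.0, 149.8]
tcp_rot: [180.0, -0.0, 9.6]
contact_force: [0.8, -2.7, 2.2]
finger_gap: 13.2
18.8667 [543.40617495  10.09188961 149.68093744] [-1.79986693e+02 -2.39530088e-02  9.60972139e+00] [ 1.11325573 -1.21230728  1.72873316] [-0.34374952 -0.18308217  0.03704448] 13.152162908993521
scene line 12 X -22.0 81.0 Y at mid 140.62 slope deg -0.71 z 137.9
  fence end 1 [149.6 150.4]
  spout end 354.4 z [131.6 136.9] X -35.0 37.0
  plate tilt deg [0.34 0.37] n 1790
  dish 17 (array([512. , 310.6]), 19.3)
  fence end -1 [153.7 153.9]
  fence end 1 [154. 155.]
  spout end 353.7 z [130.7 134.4] X -40.0 40.0
  plate tilt deg [ 0.01 -0.04] n 3933
  dish 153 (array([494.8, 297.5]), 29.8)
wrist line 899 X 6.0 80.0 Y at mid 141.08 slope deg 0.12 z 139.1
  fence end 1 [149.9 151.9]
  plate tilt deg [0.42 1.15] n 35346
```

View pics/wrist3.png

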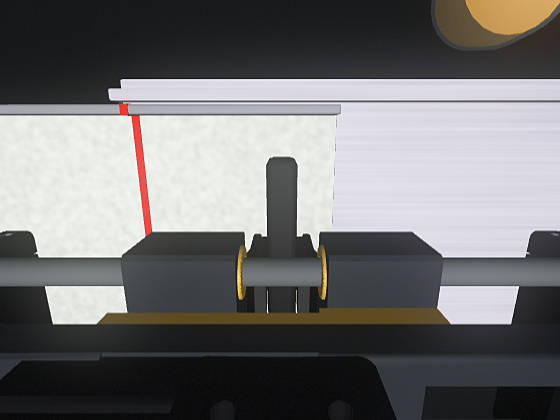

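View pics/side3.png

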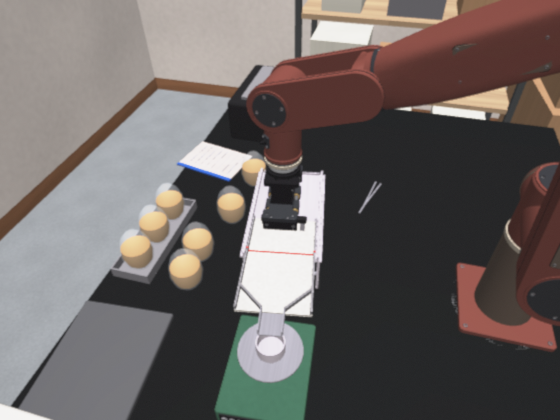

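Line crosses the rim at (124,108) and the fence and stand end at (120,82) and (109,95). I'll measure the remaining gap within this one camera frame.

```bash
cat > g.py <<'E'
from m import *
import sys
th=np.radians(9.55); ex=np.array([np.cos(th),np.sin(th)]); ey=np.array([-ex[1],ex[0]]); o=np.array([553.9,-50.3])
p,T=shot('wrist'); w=cloud(p,T); z=w[...,2]; rgb=p['pixels'].astype(int); q=w[...,:2]-o; X=q@ex; Y=q@ey
if len(sys.argv)>1: save(p,sys.argv[1])
red=(rgb[...,0]>120)&(rgb[...,1]<110)&(rgb[...,2]<110)&(abs(X)<84)&(Y>100)&(Y<200)&(z>130)&(z<160)
for zl,zh,xl,xh in [(135,142,40,68),(135,142,0,40),(143,155,66,84)]:
    k=red&(z>zl)&(z<zh)&(X>xl)&(X<xh)
    if k.sum()>3: print('line',(zl,xl),k.sum(),np.percentile(Y[k],[1,50,99]).round(1))
for v in range(76,104,2):
    k=[u for u in range(20,300) if abs(X[v,u]-88)<12 and 120<z[v,u]<150]
    if k: i=min(k); print(v,i,'Y',Y[v,i].round(1),'X',X[v,i].round(1),'z',z[v,i].round(1))
s=sensors.observe(); print(s['t'],s['tcp_pos'],s['tcp_rot'],s['contact_force'],s['finger_gap'])
E
python3 g.py
```

```text
line (135, 40) 360 [138.9 141.1 143.4]
line (135, 0) 376 [138.9 141.1 143.2]
line (143, 66) 94 [138.8 141.3 143.5]
80 120 Y 151.1 X 93.6 z 130.4
82 121 Y 151.1 X 92.7 z 129.6
84 121 Y 151.0 X 91.6 z 130.1
86 121 Y 151.1 X 90.5 z 130.3
88 109 Y 151.2 X 87.9 z 142.9
90 108 Y 151.0 X 86.7 z 144.5
92 108 Y 151.9 X 85.9 z 143.2
94 109 Y 150.3 X 84.7 z 145.3
96 109 Y 150.5 X 83.7 z 145.2
98 109 Y 151.9 X 83.0 z 142.8
100 112 Y 151.1 X 82.1 z 141.6
102 123 Y 151.1 X 82.0 z 130.1
19.0667 [543.40008469  10.01132265 149.56369708] [-1.79973465e+02 -2.14346611e-02  9.59475386e+00] [ 1.67752478 -0.82392129  2.57082695] 13.4671916896376
```

```bash
python3 -m creep '{"hand":[0.02,0.02,0.02,0.02,0.02,0.02,0.02,0.02,0.02,0.02],"delta_pos":[[0,-0.001,0],[0,-0.003,0],[0,-0.005,0],[0,-0.007,0],[0,-0.0085,0],[0,-0.0095,0],[0,-0.01,0],[0,-0.01,0],[0,-0.01,0],[0,-0.01,0]],"rotation":[[0,0,0],[0,0,0],[0,0,0],[0,0,0],[0,0,0],[0,0,0],[0,0,0],[0,0,0],[0,0,0],[0,0,0]]}' 50
python3 g.py wrist4.png; python3 e.py 5
```

```text
t: 19.9
tcp_pos: [541.6, 19.9, 149.6]
tcp_rot: [-180.0, -0.0, 9.6]
contact_force: [0.6, -3.2, 4.1]
finger_gap: 13.4
line (135, 40) 358 [148.9 151.1 153.5]
line (135, 0) 382 [149.  151.1 153.3]
line (143, 66) 98 [149.1 151.5 153.4]
80 138 Y 151.5 X 93.5 z 129.8
82 138 Y 151.8 X 92.6 z 129.4
84 139 Y 150.7 X 91.3 z 130.8
86 139 Y 151.1 X 90.4 z 130.1
88 128 Y 150.6 X 87.5 z 144.5
90 127 Y 151.2 X 86.6 z 144.5
92 128 Y 150.8 X 85.6 z 144.6
94 128 Y 151.1 X 84.6 z 144.2
96 128 Y 150.9 X 83.6 z 145.0
98 129 Y 150.7 X 82.7 z 144.4
100 133 Y 150.7 X 82.0 z 140.3
102 141 Y 150.9 X 81.9 z 130.2
19.95 [541.62264748  19.9088657  149.54921533] [-1.79987269e+02 -7.40206347e-03  9.61319672e+00] [ 0.78526021 -2.22064706  3.37920063] 13.291447622962888
20.05 [541.64152596  19.92304673 149.56855518] [-1.79987006e+02 -9.36086924e-03  9.61274666e+00] [ 1.82907508 -3.15971744  3.999873  ] [-0.49195485 -0.12842495  0.02009338] 13.039048589600792
scene line 12 X -25.0 80.0 Y at mid 150.64 slope deg 0.02 z 137.9
  fence end 1 [148.8 150.2]
  spout end 362.3 z [131.8 136.8] X -40.0 39.0
  plate tilt deg [0.27 0.55] n 1739
  dish 14 (array([506.9, 317.9]), 13.4)
  fence end -1 [153.3 154.5]
  fence end 1 [153.7 153.9]
  spout end 363.5 z [130.8 135.1] X -40.0 40.0
  plate tilt deg [0.04 0.03] n 3817
  dish 144 (array([494.8, 297.9]), 29.9)
wrist line 904 X 5.0 80.0 Y at mid 151.08 slope deg 0.07 z 139.1
  fence end 1 [149.9 151.8]
  plate tilt deg [0.47 1.39] n 36678
```

View pics/side5.png

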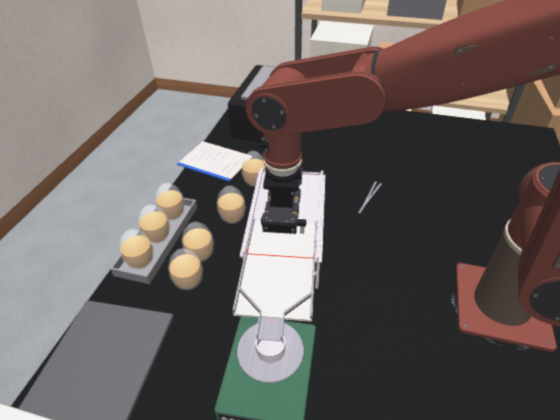

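View pics/scene5.png

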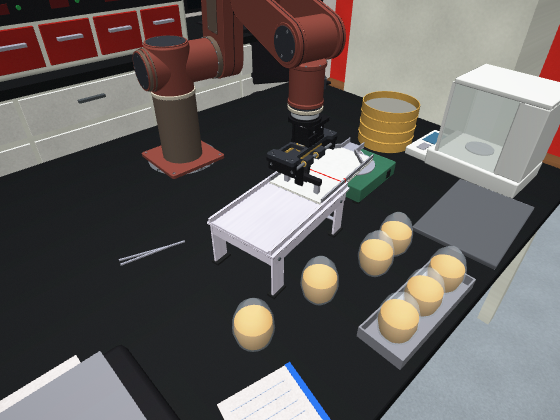

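The line (280,255 in the side view) lies at the stand's front edge. The spout (270,328) ends over the dish (270,347), the board is level, and the jars and forceps are where they were. I'm handing in.

```bash
python3 -c "
from cell import workorder; print(workorder.hand_in())"
```

```text
the job is handed in; nothing more can be done
None
```

The job is handed in at about 20 s on the robot's clock. The dish is on the pan and the arm is holding the board level, with the red line over the stand's front edge.

- **Dish:** I set it down with about 4 N of contact. The wrist camera then put it within about 1 mm of the pan's centre. After the slide, the side camera put it about 1–2 mm from that camera's own reading of the pan's centre.
- **Board:** I gripped the handle at 50 N and slid it 172 mm. The wrist camera measured the line at 151.1 mm and the stand's edge at about 151 mm along the slide. The line is parallel to the edge to about 0.1°.
- **Level and clearance:** The side camera showed the plate level to within 0.05°. The spout is about 22 mm above the dish's rim by the given dimensions. The wrist force at the end was about 5 N, most of it from holding the tail down.
- **Bystanders:** The jars and forceps look unmoved in the final pictures; I did not re-measure them.

Some checks disagreed:
- **Tilt:** The scene camera gave up to 0.55° and the wrist camera up to 1.4°. I discounted the wrist value because its patch probably included the stand and its fences, and the scene value because few plate points showed. The tool itself read level to 0.02°.
- **Dish position:** The scene camera's final reading of the dish was unusable because the board hides it.
- **Stand edge:** The side camera put the edge about 2–3 mm further out than the wrist camera. I trusted the wrist camera, which sees line and edge in one close view.

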